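# Unpack a pine block from a flapped carton and square it in the corner stop

### The job

Open the carton under the bench shelf by folding both of its flaps well back past upright, so that they stand open outwards by themselves; leave the block lying in it meanwhile. Then lift the wooden block out and lay it flat on the corner stop, its long side flush against the long fence and its end flush against the short fence, and let go. Do not bump the shelf, and leave the tub and the cork block where they are.

Things in the scene. Friction and masses are not known exactly. Their poses are not given: they have to be found in the camera images.
- carton: open-topped brown cardboard carton, fixed to the table, 200 (x) x 200 (y) x 100 mm high, walls and floor 4 mm thick; origin at the centre of its underside, z up, +x points away from the robot towards the shelf. Two flaps are hinged on its near (-x) and far (+x) top edges; the other two sides have none.
- near_flap (a joint): angle of the near flap, 192 mm wide, 4 mm thick, hinged along the carton's near top edge (carton x -100, z 100 mm). 0 = flat and shut, reaching towards +x, free edge 80 mm from the hinge; 1.57 = upright; opens up and towards the robot to a stop at 2.4. Stiff crease (about 0.03 N m): it stays where it is left. Starts at 1.0 to 1.3.
- far_flap (a joint): angle of the far flap, like the near one but hinged along the carton's far top edge (carton x +100, z 100 mm). 0 = flat and shut, reaching towards the robot; opens up and away from it, under the shelf board, to a stop at 2.4. Starts ajar at 0.3 to 0.6: a sloping finger gets under its free edge, lifts, then pushes; a level push on the edge tends to jam it.
- near_edge (a point): middle of the near flap's free edge, 80 mm from its hinge; moves with the flap
- far_edge (a point): middle of the far flap's free edge, 80 mm from its hinge; moves with the flap
- block: loose planed pine block, 50 (x) x 120 (y) x 70 mm high, about 0.2 kg, lying on the carton floor (4 mm above the carton's origin) with its long side roughly along carton y; origin at the centre of its underside, z up
- rack: fixed wooden shelf over the carton's far edge: board 140 (x) x 400 (y) x 18 mm, underside 300 mm above the table, battens on it up to 334 mm; two side panels 18 mm thick at y = +-185, x = 45 to 135 mm. Origin on the table below the middle of the board's near edge (board at x = 0 to 140), which is 30 mm nearer the robot than the far flap's hinge.
- stop: fixed corner stop, beside the carton on its left or right: plywood base 160 (x) x 180 (y) x 12 mm with two dark wooden fences 16 mm high on it (tops 28 mm above the table); the long one runs along y on the +x side (165 mm), the short one along x on the +y side (90 mm). Origin at the centre of the base's underside.
- stop_corner (a point): inner corner where the inner faces of the two fences meet, on the base's top face (12 mm above the table); axes as the stop: the long fence's inner face is the plane x = 0, the short fence's is y = 0, and the block belongs at negative x and y (its centre 25 mm from the long fence, 60 mm from the short one)
- tub: loose bystander: square white paint tub with grey lid, 108 x 108 x 89 mm high, 0.6 kg, on the other side of the carton from the stop; origin under its centre
- cork: loose bystander: cork sanding block 60 x 110 x 45 mm high, on the table right of the carton; origin under its centre
Mind the look-alikes: they are no part of the job. What is shaped like the block but pink or purple is not meant.

How it is judged:
By the outcome, as a careful person would: the job done as asked, in the order asked, and still so for the second after the job is handed in, with the robot touching nothing.
It also fails if it takes over 61 s, if anything falls off the work surface, if the arm or the gripper's body presses on something with over 40 N, if the wrist force passes 120 N, or if a joint passes its speed limit or range.

### The arm

A 7-joint arm with a two-finger parallel gripper is mounted at the origin on the work surface. World frame = base frame: x ahead of the robot, y to its left, z up, the work surface at z = 0. Lengths are in m, angles in rad, forces in N, time in s.
With the tool pointing down it reaches from about 0.4 to 0.85 m from the base axis. Payload 10.4 kg.
Tool frame: the origin (TCP) lies between the finger pads; the fingertips stand 11 mm ahead of it and the grasp point (between the pads) lies 8 mm behind it; z points along the fingers, y is the direction in which the jaws open and shut (so a half turn about z gives the same grasp; the last joint's range is limited). The gripper opens to 87 mm and grips with 3 to 60 N. Pads are 19 mm wide; open, the fingers measure 117 mm over their backs; the gripper's body (75 mm by 190 mm) begins 51 mm behind the grasp point.
Start: joints at [1.203, 0.332, -0.065, 1.46, 0.022, 1.35, -0.088], TCP at [0.211, -0.588, 0.234] pointing down, gripper open.
Joint ranges: [-2.6, 2.6], [-0.5, 2.12], [-1.47, 1.34], [0.16, 2.42], [-1.27, 4.41], [0.06, 2.06], [-2.6, 2.6]. Speed limits (rad/s): [2.22, 2.22, 2.79, 2.79, 3.14, 3.14, 3.14].

### API

Orientations are given as a unit quaternion [x, y, z, w].
In Python, from bench import r, eyes gives the robot as it stands.
- The arm moves only by the shell command python3 -m inch 'ROWS' [FORCE]. ROWS is a JSON object of lists of equal length, an entry for each row: "translation": the shift along the world's x, y, z scaled (see below), a list of three; "rot": the turn, a rotation vector about the world's x, y, z scaled (see below), a list of three; "jaw": the finger opening in mm, from 0 to 87. In form: {"translation": [[tx, ty, tz], ...], "rot": [[ax, ay, az], ...], "jaw": [jaw, ...]}. A call has 1 to 20 rows; each row is the pose to reach, as a shift and turn from the pose measured when the call began; what a row does not reach only later rows make up. The controller multiplies each number of a shift by 100 mm and each number of a turn by 60 degrees. A row lasts 1/10 s, in which the tool goes at most 50 mm and 8.59 degrees, less where a joint would pass 70% of its speed; a pose out of reach is approached as far as the arm can. A call with a number of a shift or a turn outside -1 to 1 is refused whole. A call with a gripper value outside its range is refused whole. The fingers move at their own pace and stop on an object; FORCE is the grip in N (left out, the last holds). Time passes only in rows, so rows that repeat a pose let the fingers close. It gives the time, the measured TCP pose, the force and the opening at its end, in the units of the state.
- r.read_state(): the state, without advancing time (a new reading comes with each control period).
- eyes.camera(name): name is "scene" or "top" or "wrist"; returns the picture (400x640x3 uint8, blue, green, red); there is no depth.
- eyes.calibration(name): a dict with "fx", "fy", "cx", "cy" (pixels), "distortion" ([k1, k2, p1, p2, k3] as OpenCV has them; the pictures are not rectified), "R" (3x3) and "t" (3): a world point X has camera coordinates R X + t; the wrist camera has in their place "hand_eye" (4x4, takes a point from camera to tool coordinates, whose origin is the TCP and whose axes are the flange's). Camera axes: x right, y down, z forward; pixel columns grow to the right and rows downward; lengths in m; the calibration is good to about 2 mm. A picture is of the moment at which its call begins: read the wrist's pose just before it. calibration takes no time and is no camera call.
- r.close_job(): hands the job in, once; it reports no verdict.
The state is a dict: "time": time; "joint_positions": joint angles; "joint_vel": joint speeds; "joint_torque": joint torques, N m; "ee_pos": TCP position; "eef_rot": TCP orientation; "ft_force": force on the tool from outside, world axes, zero at the start; "torque": the same for the moment, N m; "width": finger opening in m.
Only numpy, scipy, OpenCV 4.12 (cv2) and the standard library are available. Lean on these libraries where they do the work, as an engineer would, in place of code of your own. Each camera call takes 0.05 s, during which the arm holds its last target. There are 200 camera calls.

## Working session

There is one attempt and no reset: what is moved stays moved. The work goes in short steps, Python scripts to look and compute and a shell command to move; the robot and the scene stay as the last step left them, time stands still between calls to the robot, and variables do not carry over. Pictures are saved under pics/ and viewed, about 8 in all and at most 12, crops included, and the job is handed in when it is done.

```bash
ls; mkdir -p pics; python3 - <<'E'
from bench import r,eyes
import cv2,numpy as np
s=r.read_state();print({k:np.round(v,3).tolist() for k,v in s.items()})
for n in("scene","top"):
    cv2.imwrite(f"pics/{n}0.png",eyes.camera(n))
for n in("scene","top","wrist"):
    print(n,{k:np.round(v,4).tolist() for k,v in eyes.calibration(n).items()})
E
```

```text
pics
{'time': 0.0, 'joint_positions': [1.203, 0.333, -0.065, 1.461, 0.022, 1.35, -0.088], 'joint_vel': [0.001, -0.001, -0.002, 0.001, -0.0, -0.0, 0.001], 'joint_torque': [-0.001, -62.324, 0.025, -38.99, -0.061, 0.039, 0.0], 'ee_pos': [0.211, -0.588, 0.233], 'eef_rot': [0.985, 0.172, -0.0, -0.001], 'ft_force': [0.554, -0.212, 0.465], 'torque': [0.007, 0.044, 0.023], 'width': 0.087}
scene {'fx': 491.6035, 'fy': 491.6035, 'cx': 316.2651, 'cy': 193.3763, 'distortion': [-0.0056, 0.0, 0.0, 0.0, 0.0], 'R': [[0.9842, 0.1768, 0.0099], [0.1618, -0.8754, -0.4554], [-0.0719, 0.4498, -0.8902]], 't': [-0.5042, -0.1086, 1.5971]}
top {'fx': 483.8938, 'fy': 483.8938, 'cx': 321.3298, 'cy': 199.3922, 'distortion': [0.0353, 0.0, 0.0, 0.0, 0.0], 'R': [[-0.0074, -1.0, -0.0052], [-0.9914, 0.008, -0.1308], [0.1309, 0.0042, -0.9914]], 't': [-0.0634, 0.5292, 1.3271]}
wrist {'fx': 291.4856, 'fy': 291.4856, 'cx': 318.9484, 'cy': 202.5432, 'distortion': [-0.0017, 0.0, 0.0, 0.0, 0.0], 'hand_eye': [[-0.0006, -0.9554, -0.2952, 0.082], [1.0, -0.0008, 0.0007, 0.0009], [-0.0009, -0.2952, 0.9554, -0.1504], [0.0, 0.0, 0.0, 1.0]]}
```

View pics/scene0.png

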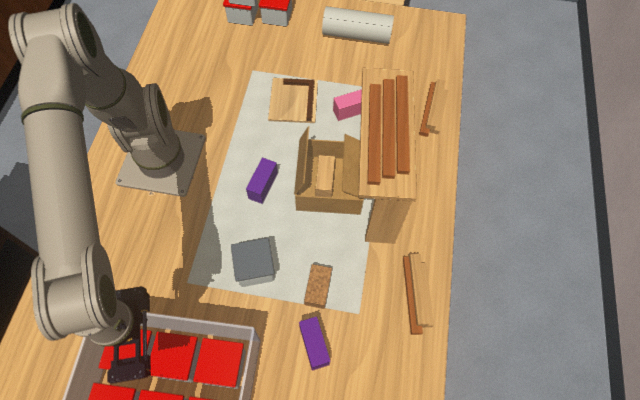

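View pics/top0.png

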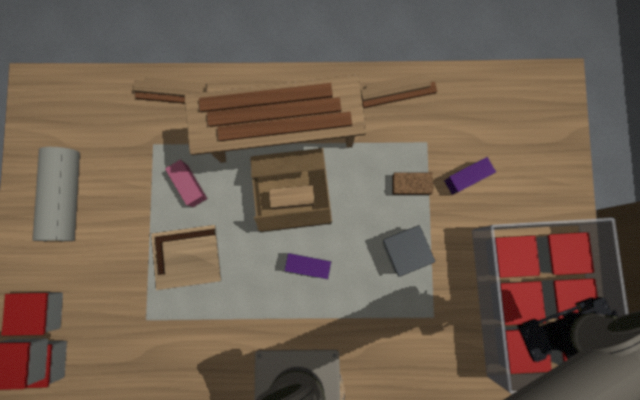

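The scene picture shows the carton at about (330,175), with the pine block inside it at (326,173). The stop is on the left, at (293,100) in scene and (187,258) in top. The pink block in scene (348,104) and the two purple ones (262,180), (314,342) are look-alikes; the block in the carton is plain pine, so it is the one meant. I'll confirm that in enlarged crops.

```bash
python3 - <<'E'
import cv2
a=cv2.imread("pics/top0.png")[60:300,140:380];b=cv2.imread("pics/scene0.png")[65:220,240:420]
cv2.imwrite("pics/c1.png",cv2.resize(a[0:240],None,fx=2.5,fy=2.5,interpolation=cv2.INTER_CUBIC))
cv2.imwrite("pics/c2.png",cv2.resize(b,None,fx=3.8,fy=3.8,interpolation=cv2.INTER_CUBIC))
E
```

```text
(no output)
```

View pics/c1.png

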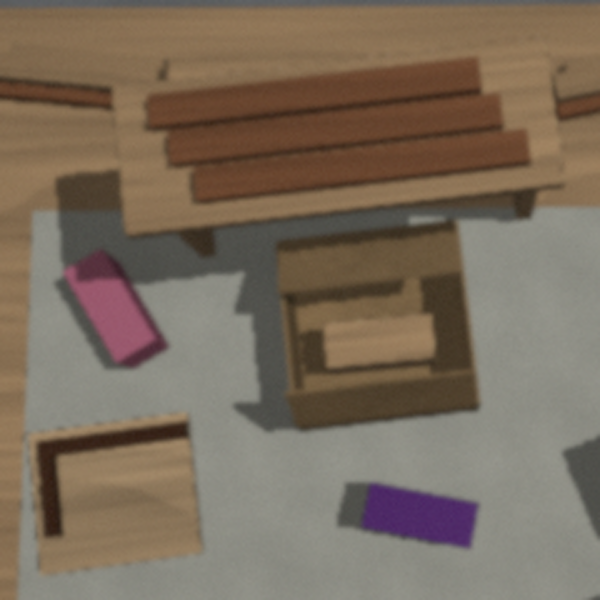

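View pics/c2.png

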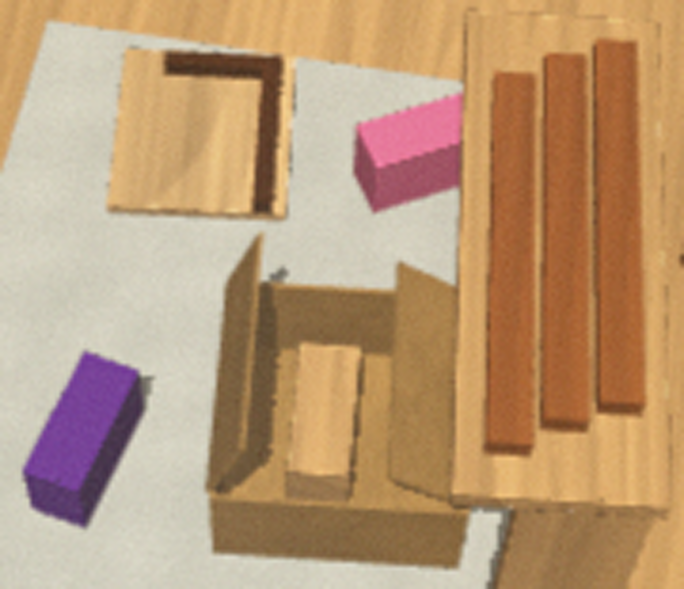

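The crops confirm it: the carton holds a pine block (c2 about (325,415)), and the stop is at the upper left with dark fences on its +x and +y sides. The pink and purple blocks lie outside the carton. Next I fit poses from the corner pixels.

```bash
cat > h.py <<'E'
import numpy as np,cv2
from scipy.optimize import least_squares
from scipy.spatial.transform import Rotation as Ro
from bench import r,eyes
C={n:eyes.calibration(n) for n in("top","scene")}
def K(c): return np.array([[c["fx"],0,c["cx"]],[0,c["fy"],c["cy"]],[0,0,1]])
def proj(n,X):
    c=C[n];return cv2.projectPoints(np.array(X,float).reshape(-1,1,3),cv2.Rodrigues(np.array(c["R"]))[0],np.array(c["t"]),K(c),np.array(c["distortion"]))[0].reshape(-1,2)
def T(p,L):
    L=np.array(L,float);a=p[2];return np.c_[p[0]+np.cos(a)*L[:,0]-np.sin(a)*L[:,1],p[1]+np.sin(a)*L[:,0]+np.cos(a)*L[:,1],L[:,2]]
def flap(which,a,y,d=.08):
    s=1 if which=="far" else -1
    return [s*(.1-d*np.cos(a)),y,.1+d*np.sin(a)]
def u(n,c,q): # crop to pixel
    c=np.array(c,float);return c/2.5+[140,60]-.3 if n=="top" else c/3.8+[240,65]-.37
E
cat > fit.py <<'E'
from h import *
def fit(name,p0,obs,model):
    f=lambda p:np.concatenate([(proj(n,T(p,[model(p,k)]))[0]-u(n,px,0)) for n,k,px in obs])
    s=least_squares(f,p0,loss="soft_l1");print(name,np.round(s.x,4),"yaw deg",round(np.degrees(s.x[2]),2));
    print(np.round(f(s.x).reshape(-1,2),1).tolist());return s.x
def cm(p,k):
    if k[0] in("near","far"): return flap(k[0],p[3] if k[0]=="near" else p[4],k[1]*.096,k[2] if len(k)>2 else .08)
    return k
fit("carton",[.5,0,.1,1.1,.4],[("top",(-.1,.1,.1),(298,428)),("top",(-.1,-.1,.1),(478,407)),("top",(.1,.1,.1),(278,243)),("top",(.1,-.1,.1),(458,222)),
("top",("far",1),(283,293)),("top",("far",-1),(462,273)),("top",("near",1),(295,388)),("top",("near",-1),(472,372)),
("scene",(-.1,-.1,0),(213,552)),("scene",(-.1,-.1,.1),(210,492)),("scene",(.1,-.1,.1),(468,510)),("scene",(.1,-.1,0),(458,567)),
("scene",("near",1),(262,235)),("scene",("far",1),(398,262)),("scene",("far",-1),(392,480))],cm)
I=lambda p,k:k
fit("block",[.5,0,.1],[("top",(.025,.06,.074),(323,320)),("top",(.025,-.06,.074),(432,313)),("top",(-.025,-.06,.074),(435,358)),("top",(-.025,.06,.074),(328,367)),
("scene",(-.025,.06,.074),(300,343)),("scene",(.025,.06,.074),(361,346)),("scene",(.025,-.06,.074),(350,475)),("scene",(-.025,-.06,.074),(288,470))],I)
B=[(.08,.09,.012),(.08,-.09,.012),(-.08,-.09,.012),(-.08,.09,.012)]
p=fit("stop",[.3,.3,.1],[("top",B[0],(32,432)),("top",B[1],(188,415)),("top",B[2],(203,550)),("top",B[3],(40,572)),
("scene",B[3],(125,48)),("scene",B[0],(292,57)),("scene",B[1],(288,217)),("scene",B[2],(108,210))],I)
q=lambda p,k:k
fit("corner",[.3,.3,.1],[("top",(0,0,.012),(57,455)),("scene",(0,0,.012),(262,80)),("top",(0,-.145,.012),(189,437)),("scene",(0,-.15,.012),(255,210)),("top",(-.085,0,.012),(62,535)),("scene",(-.085,0,.012),(165,73))],I)
fit("rack",[.57,0,.1],[("top",(0,.2,.3),(127,235)),("top",(0,-.2,.3),(563,185)),("scene",(0,.2,.318),(470,10)),("scene",(0,-.2,.318),(455,497))],I)
s=r.read_state();print(s["ee_pos"],Ro.from_quat(s["eef_rot"]).as_matrix().round(3).tolist())
E
python3 fit.py
```

```text
carton [0.5507 0.0135 0.1123 1.1956 0.6109] yaw deg 6.44
[[-1.1, -1.1], [1.6, -1.8], [-0.7, -0.4], [0.6, -0.7], [-1.3, 0.1], [0.5, -0.6], [-3.6, 1.1], [1.5, -1.7], [-0.8, 0.1], [-1.0, 1.2], [-0.2, 0.8], [-0.6, 0.2], [0.1, -0.9], [-0.7, -0.4], [-1.8, -1.2]]
block [0.5358 0.0131 0.0807] yaw deg 4.62
[[0.3, 0.4], [0.4, -0.6], [0.7, -0.6], [-0.3, -0.4], [-0.0, -0.9], [-0.0, -0.3], [-0.3, -0.1], [-0.7, -0.3]]
stop [0.3744 0.3134 0.126 ] yaw deg 7.22
[[-0.7, -0.5], [0.5, -2.2], [0.4, 0.4], [1.0, 0.5], [-0.1, -0.0], [1.0, -0.3], [-0.6, -0.6], [-0.5, -1.1]]
corner [0.414  0.3814 0.1359] yaw deg 7.78
[[0.1, 0.3], [-0.6, -0.7], [-1.5, 0.1], [-1.0, 0.2], [1.1, -1.5], [0.8, 0.2]]
rack [0.6237 0.0281 0.1099] yaw deg 6.3
[[1.2, -0.1], [0.3, -0.2], [-0.0, -0.8], [-0.1, -1.8]]
[ 0.21115105 -0.58790694  0.23285736] [[0.941, 0.338, -0.0], [0.338, -0.941, 0.001], [-0.0, -0.001, -1.0]]
```

Fit: carton at (0.551, 0.0135), yaw 6.4°; far flap ≈0.61; block at carton x ≈ -15 mm; stop corner ≈(0.414, 0.381), yaw ≈7.4°. I'm travelling with the fingers closed, turning the tool so the camera faces the robot and the jaw axis lies along the carton's y.

```bash

python3 -m inch '{"translation":[[0.2,0.5,0.7],[0.49,0.99,0.7],[0.49,0.99,0.7],[0.49,0.99,0.7],[0.49,0.99,0.7]],"rot":[[0,0,0.2],[0,0,0.463],[0,0,0.463],[0,0,0.463],[0,0,0.463]],"jaw":[0,0,0,0,0]}' 20
python3 -m inch '{"translation":[[0.49,0.99,0],[0.49,0.99,0],[0.49,0.99,0],[0.49,0.99,0]],"rot":[[0,0,0.463],[0,0,0.463],[0,0,0.463],[0,0,0.463]],"jaw":[0,0,0,0]}'
python3 -m inch '{"translation":[[0.49,0.99,0],[0.49,0.99,0],[0.49,0.99,0],[0.49,0.99,0]],"rot":[[0,0,0.463],[0,0,0.463],[0,0,0.463],[0,0,0.463]],"jaw":[0,0,0,0]}'
```

```text
time: 0.6
ee_pos: [0.2606, -0.4884, 0.3032]
eef_rot: [0.915, 0.404, -0.0, -0.0]
ft_force: [-0.6, -1.2, -0.3]
width: 0.0544
time: 1.0
ee_pos: [0.3105, -0.3878, 0.3029]
eef_rot: [0.789, 0.614, -0.0, -0.0]
ft_force: [0.6, -0.3, -0.9]
width: 0.0228
time: 1.4
ee_pos: [0.3604, -0.2871, 0.3025]
eef_rot: [0.616, 0.788, -0.0, -0.001]
ft_force: [-0.2, -1.3, -0.1]
width: 0.0008
```

```bash

python3 -m inch '{"translation":[[0.49,0.99,0],[0.49,0.99,0],[0.49,0.99,0],[0.49,0.99,0]],"rot":[[0,0,0.458],[0,0,0.458],[0,0,0.458],[0,0,0.458]],"jaw":[0,0,0,0]}'
python3 -m inch '{"translation":[[0.49,0.99,0],[0.49,0.99,0],[0.49,0.99,0],[0.49,0.99,0]],"rot":[[0,0,0.458],[0,0,0.458],[0,0,0.458],[0,0,0.458]],"jaw":[0,0,0,0]}'
python3 -m inch '{"translation":[[0.49,0.99,0],[0.49,0.99,0],[0.49,0.99,0],[0.49,0.99,0],[0.49,0.99,0]],"rot":[[0,0,0.458],[0,0,0.458],[0,0,0.458],[0,0,0.458],[0,0,0.458]],"jaw":[0,0,0,0,0]}'
python3 -c "
from bench import r;print(r.read_state()['joint_positions'].round(2) if hasattr(r.read_state()['joint_positions'],'round') else r.read_state()['joint_positions'])"
```

```text
time: 1.8
ee_pos: [0.4102, -0.1863, 0.3021]
eef_rot: [0.408, 0.913, -0.0, -0.001]
ft_force: [-0.8, -0.7, -0.1]
width: 0.0007
time: 2.2
ee_pos: [0.4598, -0.0854, 0.3015]
eef_rot: [0.176, 0.984, 0.0, -0.001]
ft_force: [-0.7, -0.7, -0.1]
width: 0.0007
time: 2.7
ee_pos: [0.509, 0.0131, 0.3007]
eef_rot: [-0.062, 0.998, 0.0, -0.002]
ft_force: [0.5, -1.1, -0.1]
width: 0.0007
[ 0.59  0.11 -0.75  1.62  0.07  1.45  1.53]
```

```bash

python3 -m inch '{"translation":[[0,0,-0.4],[0,0,-0.8],[0,0,-1],[0,0,-1]],"rot":[[0,0,0],[0,0,0],[0,0,0],[0,0,0]],"jaw":[0,0,0,0]}'
python3 -m inch '{"translation":[[0,0,-0.3],[0,0,-0.5],[0,0,-0.5],[-0.2,-0.02,-0.5],[-0.35,-0.04,-0.5],[-0.5,-0.06,-0.55],[-0.65,-0.07,-0.6],[-0.75,-0.08,-0.65],[-0.83,-0.09,-0.65],[-0.86,-0.095,-0.65],[-0.86,-0.095,-0.65]],"rot":[[0,0,0],[0,0,0],[0,0,0],[0,0,0],[0,0,0],[0,0,0],[0,0,0],[0,0,0],[0,0,0],[0,0,0],[0,0,0]],"jaw":[0,0,0,0,0,0,0,0,0,0,0]}'
python3 - <<'E'
from bench import eyes
import cv2
cv2.imwrite("pics/n1.png",cv2.resize(eyes.camera("scene")[60:240,220:430],None,fx=3.3,fy=3.3,interpolation=cv2.INTER_CUBIC))
E
```

```text
time: 3.1
ee_pos: [0.5072, 0.0118, 0.1977]
eef_rot: [-0.06, 0.998, 0.001, -0.005]
ft_force: [-0.3, -0.2, 0.3]
width: 0.0009
time: 4.2
ee_pos: [0.43, 0.0032, 0.1384]
eef_rot: [-0.06, 0.998, 0.0, 0.006]
ft_force: [24.8, 2.8, 9.5]
width: 0.0005
```

View pics/n1.png

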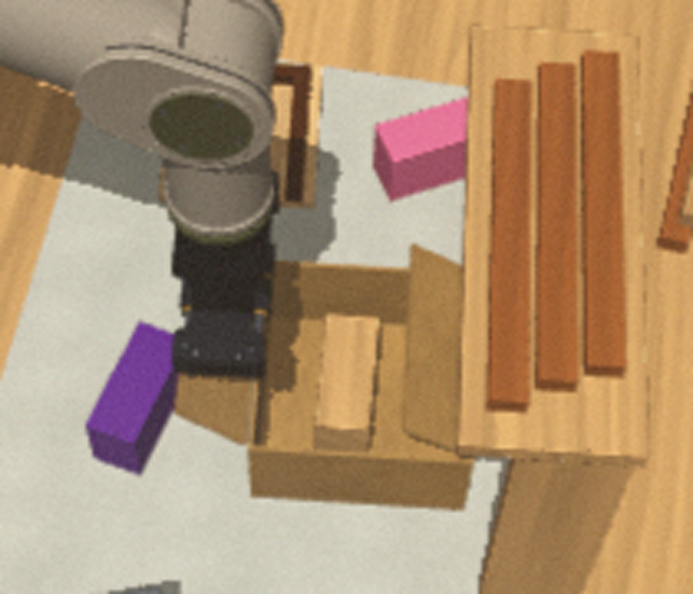

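The near flap lies folded outward past the rim (n1, about (215,405)), hard on its stop at 25 N. Backing off now, then tilting for the far flap.

```bash
cat > st.py <<'E'
from h import *
import sys
s=r.read_state();P=np.array(s["ee_pos"]);R=Ro.from_quat(s["eef_rot"]).as_matrix()
c=np.array([.5507,.0135,0]);A=Ro.from_euler("z",.1115).as_matrix()
tip=P+.011*R[:,2]
print("TCP carton",(A.T@(P-c)).round(4),"tip",(A.T@(tip-c)).round(4),"z dir carton",(A.T@R[:,2]).round(3),"x",(A.T@R[:,0]).round(3),"J",np.round(s["joint_positions"],2).tolist(),"F",np.round(s["ft_force"],1),s["time"])
E
python3 -m inch '{"translation":[[0.3,0.03,0.1],[0.4,0.04,0.6],[0.4,0.04,1],[0.4,0.04,1]],"rot":[[0,0,0],[0,0,0],[0,0,0],[0,0,0]],"jaw":[0,0,0,0]}'
python3 -m inch '{"translation":[[0,0,0],[0,0,0],[0,0,0],[0,0,0],[0,0,0],[0,0,0]],"rot":[[0.03,-0.28,0],[0.065,-0.58,0],[0.065,-0.58,0],[0.065,-0.58,0],[0.065,-0.58,0],[0.065,-0.58,0]],"jaw":[0,0,0,0,0,0]}'
python3 st.py
```

```text
time: 4.65
ee_pos: [0.4732, 0.0078, 0.2447]
eef_rot: [-0.06, 0.998, -0.0, 0.01]
ft_force: [0.7, -0.2, 0.1]
width: 0.0004
time: 5.25
ee_pos: [0.4728, 0.0082, 0.2453]
eef_rot: [-0.057, 0.949, 0.015, 0.309]
ft_force: [0.3, -0.6, 0.3]
width: 0.0005
TCP carton [-0.078   0.0034  0.2453] tip [-0.0715  0.0033  0.2364] z dir carton [ 0.589 -0.001 -0.808] x [-0.808 -0.009 -0.589] J [0.57, -0.48, -0.51, 2.3, -0.5, 0.69, 2.02] F [ 0.3 -0.6  0.3] 5.25
```

```bash

python3 -m inch '{"translation":[[0.4,0.045,-0.2],[0.75,0.085,-0.6],[0.8,0.09,-1],[0.8,0.09,-1],[0.8,0.09,-1]],"rot":[[0,0,0],[0,0,0],[0,0,0],[0,0,0],[0,0,0]],"jaw":[0,0,0,0,0]}'
python3 -m inch '{"translation":[[0,0,-0.1],[0,0,-0.18],[0.2,0.022,-0.18],[0.3,0.033,-0.18],[0.35,0.039,-0.18],[0.35,0.039,-0.18]],"rot":[[0,0,0],[0,0,0],[0,0,0],[0,0,0],[0,0,0],[0,0,0]],"jaw":[0,0,0,0,0,0]}'
python3 st.py;python3 - <<'E'
from bench import eyes
import cv2
cv2.imwrite("pics/f1.png",cv2.resize(eyes.camera("scene")[60:240,220:430],None,fx=3.3,fy=3.3,interpolation=cv2.INTER_CUBIC))
E
```

```text
time: 5.75
ee_pos: [0.5539, 0.0178, 0.146]
eef_rot: [-0.057, 0.949, 0.017, 0.308]
ft_force: [0.5, 0.3, 0.7]
width: 0.0006
time: 6.35
ee_pos: [0.5911, 0.0212, 0.1313]
eef_rot: [-0.057, 0.949, 0.016, 0.31]
ft_force: [-0.1, 0.0, -0.1]
width: 0.0008
TCP carton [0.041  0.0032 0.1313] tip [0.0475 0.0032 0.1224] z dir carton [ 0.59  -0.001 -0.807] x [-0.807 -0.008 -0.59 ] J [0.72, 0.05, -0.83, 2.19, 0.12, 0.28, 1.49] F [-0.1  0.  -0.1] 6.35
```

View pics/f1.png

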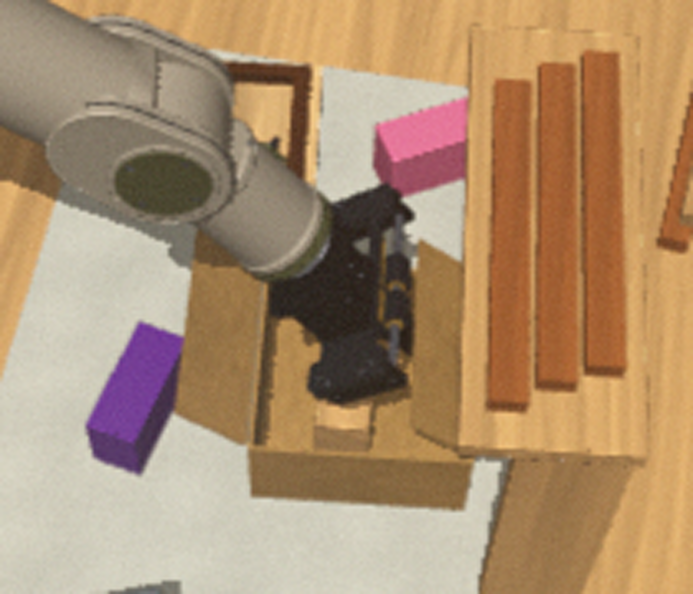

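The finger is under the far flap's edge (f1, about (410,385)). Now lifting and pushing while tilting further.

```bash

python3 -m inch '{"translation":[[0.05,0.005,0.1],[0.13,0.014,0.18],[0.22,0.025,0.25],[0.32,0.036,0.3],[0.42,0.047,0.33],[0.52,0.058,0.33],[0.6,0.067,0.3],[0.6,0.067,0.3]],"rot":[[0.003,-0.03,0],[0.006,-0.06,0],[0.01,-0.09,0],[0.013,-0.12,0],[0.017,-0.15,0],[0.02,-0.18,0],[0.022,-0.2,0],[0.022,-0.2,0]],"jaw":[0,0,0,0,0,0,0,0]}'
python3 st.py
```

```text
time: 7.2
ee_pos: [0.6486, 0.0279, 0.1626]
eef_rot: [-0.055, 0.912, 0.019, 0.405]
ft_force: [-0.7, 0.5, -0.1]
width: 0.0004
TCP carton [0.0989 0.0034 0.1626] tip [0.107  0.0034 0.1552] z dir carton [ 0.741 -0.003 -0.671] x [-0.671 -0.011 -0.741] J [0.6, 0.09, -0.72, 2.19, 0.92, 0.07, 0.7] F [-0.7  0.5 -0.1] 7.2
```

```bash

python3 -m inch '{"translation":[[0.08,0.009,0],[0.16,0.018,-0.05],[0.24,0.027,-0.1],[0.28,0.031,-0.15],[0.28,0.031,-0.15]],"rot":[[0,0,0],[0,0.02,0],[-0.002,0.04,0],[-0.004,0.05,0],[-0.004,0.05,0]],"jaw":[0,0,0,0,0]}'
python3 st.py;python3 - <<'E'
from bench import eyes
import cv2
cv2.imwrite("pics/f2.png",cv2.resize(eyes.camera("scene")[60:240,220:430],None,fx=3.3,fy=3.3,interpolation=cv2.INTER_CUBIC))
E
```

```text
time: 7.7
ee_pos: [0.6771, 0.0306, 0.1478]
eef_rot: [-0.055, 0.923, 0.018, 0.381]
ft_force: [0.1, 0.9, -0.2]
width: 0.0007
TCP carton [0.1275 0.003  0.1478] tip [0.1353 0.0029 0.14  ] z dir carton [ 0.705 -0.003 -0.709] x [-0.709 -0.009 -0.705] J [0.59, 0.21, -0.75, 2.1, 0.89, 0.16, 0.77] F [ 0.1  0.9 -0.2] 7.7
```

View pics/f2.png

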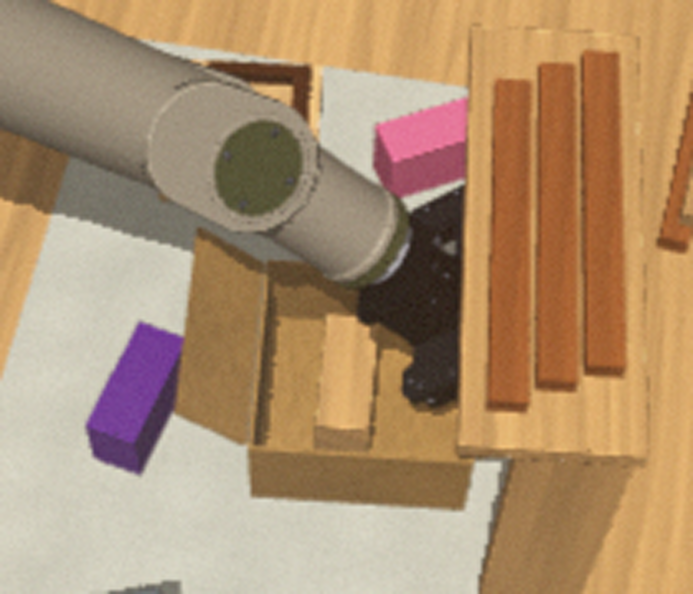

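```bash

python3 -m inch '{"translation":[[-0.3,-0.033,0],[-0.6,-0.067,0.1],[-0.9,-0.1,0.25],[-0.9,-0.1,0.3],[-0.9,-0.1,0.3]],"rot":[[0,0,0],[0,0,0],[0,0,0],[0,0.05,0],[0,0.05,0]],"jaw":[0,0,0,0,0]}'
python3 -m inch '{"translation":[[-0.3,-0.033,0.1],[-0.6,-0.067,0.3],[-0.6,-0.067,0.5],[-0.6,-0.067,0.6],[-0.6,-0.067,0.6]],"rot":[[0,0.1,0],[0,0.16,0],[0,0.16,0],[0,0.16,0],[0,0.16,0]],"jaw":[0,0,0,0,0]}'
python3 st.py;python3 - <<'E'
from bench import eyes
import cv2
cv2.imwrite("pics/w1.png",eyes.camera("wrist"))
E
```

```text
time: 8.25
ee_pos: [0.6019, 0.0095, 0.1652]
eef_rot: [-0.047, 0.932, 0.005, 0.36]
ft_force: [-0.3, -1.0, -0.4]
width: 0.0006
time: 8.75
ee_pos: [0.5424, 0.0024, 0.2263]
eef_rot: [-0.046, 0.958, 0.008, 0.282]
ft_force: [0.4, 0.1, -0.4]
width: 0.0004
TCP carton [-0.0094 -0.0101  0.2263] tip [-0.0035 -0.0103  0.2171] z dir carton [ 0.542 -0.019 -0.84 ] x [-0.84   0.01  -0.542] J [0.97, -0.28, -0.91, 2.14, -0.46, 0.64, 1.98] F [ 0.4  0.1 -0.4] 8.75
```

View pics/w1.png

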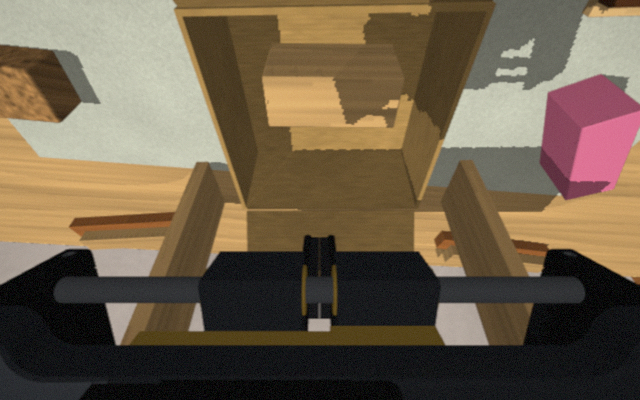

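The wrist view shows the far flap, hinge edge (247..413, 210), folded outward below the shelf. The pine block is undisturbed at (335,85). Next I work out the turn to the grasp orientation.

```bash
cat > turn.py <<'E'
from h import *
import sys
# target tool-x azimuth deg, target TCP world
az=np.radians(float(sys.argv[1]));tgt=np.array(eval(sys.argv[2]))
s=r.read_state();R=Ro.from_quat(s["eef_rot"])
X=np.array([np.cos(az),np.sin(az),0]);Z=np.array([0,0,-1.]);Rt=Ro.from_matrix(np.c_[X,np.cross(Z,X),Z])
print("rot units",((Rt*R.inv()).as_rotvec()/np.radians(60)).round(3),"shift",((tgt-s["ee_pos"])*10).round(3),"TCP",np.round(s["ee_pos"],4),"F",np.round(s["ft_force"],1),"w",round(s["width"],4),s["time"])
E
cat > cw.py <<'E'
from h import *
import sys
p=eval(sys.argv[1]);print(T([.5507,.0135,.1115],[p]).round(4))
E
python3 cw.py '(-.045,0,.29)'; python3 turn.py 95.5 '[.506,.008,.29]'
```

```text
[[0.506  0.0085 0.29  ]]
rot units [ 0.392  0.459 -1.456] shift [-0.359  0.054  0.651] TCP [0.5419 0.0026 0.2249] F [-0.2 -0.   0.2] w 0.0006 8.8
```

```bash

python3 -m inch '{"translation":[[-0.3,0,0.4],[-0.45,0.05,0.65],[-0.45,0.05,0.65],[-0.45,0.05,0.65],[-0.45,0.05,0.65],[-0.45,0.05,0.65],[-0.45,0.05,0.65]],"rot":[[0.04,0.05,-0.15],[0.08,0.1,-0.3],[0.16,0.19,-0.6],[0.216,0.252,-0.8],[0.216,0.252,-0.8],[0.216,0.252,-0.8],[0.216,0.252,-0.8]],"jaw":[0,30,87,87,87,87,87]}'
python3 -m inch '{"translation":[[0,0,0],[0,0,0],[0,0,0],[0,0,0],[0,0,0],[0,0,0],[0,0,0]],"rot":[[0.04,0.05,-0.15],[0.08,0.1,-0.3],[0.16,0.19,-0.6],[0.176,0.207,-0.656],[0.176,0.207,-0.656],[0.176,0.207,-0.656],[0.176,0.207,-0.656]],"jaw":[87,87,87,87,87,87,87]}'
python3 st.py; python3 turn.py 95.5 '[.5095,.010,.29]'
```

```text
time: 9.5
ee_pos: [0.4974, 0.007, 0.2891]
eef_rot: [0.38, 0.915, 0.005, 0.138]
ft_force: [0.3, 0.2, 0.0]
width: 0.0406
time: 10.2
ee_pos: [0.4804, 0.0065, 0.2932]
eef_rot: [0.672, 0.741, 0.006, 0.006]
ft_force: [0.0, 1.0, -0.5]
width: 0.0861
TCP carton [-0.0706  0.0009  0.2932] tip [-0.0704  0.0008  0.2822] z dir carton [ 0.017 -0.001 -1.   ] x [ 0.014  1.    -0.001] J [1.81, -0.5, -1.47, 1.7, -0.5, 1.5, 0.49] F [ 0.   1.  -0.5] 10.2
rot units [-0.001  0.016 -0.002] shift [ 0.291  0.035 -0.032] TCP [0.4804 0.0065 0.2932] F [ 0.   1.  -0.5] w 0.0861 10.2
```

```bash

python3 -m inch '{"translation":[[0.2,0.02,0],[0.29,0.035,0],[0.29,0.035,0],[0.29,0.035,0]],"rot":[[0,0.016,0],[0,0.016,0],[0,0.016,0],[0,0.016,0]],"jaw":[87,87,87,87]}'
python3 st.py; python3 turn.py 95.5 '[.5095,.010,.15]'
```

```text
time: 10.6
ee_pos: [0.4847, 0.0098, 0.2996]
eef_rot: [0.671, 0.741, 0.008, 0.008]
ft_force: [-0.4, -0.1, -0.5]
width: 0.0868
TCP carton [-0.066   0.0037  0.2996] tip [-0.0658  0.0037  0.2886] z dir carton [ 0.023 -0.002 -1.   ] x [ 0.012  1.    -0.001] J [1.81, -0.5, -1.47, 1.68, -0.51, 1.5, 0.49] F [-0.4 -0.1 -0.5] 10.6
rot units [-0.001  0.022 -0.003] shift [ 0.248  0.002 -1.496] TCP [0.4847 0.0098 0.2996] F [-0.4 -0.1 -0.5] w 0.0868 10.6
```

The arm is held by the limits of joints 2 and 3. I'll fit a quick kinematic model from the logged states to find a way out.

```bash
cat > kin.py <<'E'
from h import *
import itertools
D=[([1.203,.333,-.065,1.461,.022,1.35,-.088],(.211,-.588,.233),(.985,.172,0,-.001)),
([.59,.11,-.75,1.62,.07,1.45,1.53],(.509,.0131,.3007),(-.062,.998,0,-.002)),
([.57,-.48,-.51,2.3,-.5,.69,2.02],(.4728,.0082,.2453),(-.057,.949,.015,.309)),
([.72,.05,-.83,2.19,.12,.28,1.49],(.5911,.0212,.1313),(-.057,.949,.016,.31)),
([.6,.09,-.72,2.19,.92,.07,.7],(.6486,.0279,.1626),(-.055,.912,.019,.405)),
([.59,.21,-.75,2.1,.89,.16,.77],(.6771,.0306,.1478),(-.055,.923,.018,.381)),
([.97,-.28,-.91,2.14,-.46,.64,1.98],(.5424,.0024,.2263),(-.046,.958,.008,.282)),
([1.81,-.5,-1.47,1.7,-.5,1.5,.49],(.4804,.0065,.2932),(.672,.741,.006,.006))]
ax="zyzyzyz"
def frames(q,s):
    R=Ro.identity();o=[R]
    for a,x,k in zip(ax,q,s): R=R*Ro.from_euler(a,k*x);o.append(R)
    return o
def best():
    b=None
    for s in itertools.product([1,-1],repeat=7):
        Rs=[frames(q,s)[-1].inv()*Ro.from_quat(o) for q,_,o in D]
        m=Ro.concatenate(Rs).mean();e=max((m.inv()*x).magnitude() for x in Rs)
        if b is None or e<b[0]: b=(e,s,m)
    return b
e,S,Rc=best()
def basis(q): # position is linear in offsets after joints 1,3,5,7 frames (x,z)
    f=frames(q,S);cols=[np.array([0,0,1.])]
    for i in(1,3,5,7):
        for v in([1,0,0],[0,0,1]):
            cols.append(f[i].apply(v))
    return np.array(cols).T
A=np.vstack([basis(q) for q,_,_ in D]);y=np.concatenate([p for _,p,_ in D])
L=np.linalg.solve(A.T@A+1e-5*np.eye(9),A.T@y)
lo=np.array([-2.6,-.5,-1.47,.16,-1.27,.06,-2.6]);hi=np.array([2.6,2.12,1.34,2.42,4.41,2.06,2.6])
def fk(q): return basis(q)@L,frames(q,S)[-1]*Rc
def err(q,P,R):
    p,o=fk(q);return np.r_[(p-P)*1,.3*(R*o.inv()).as_rotvec()]
if __name__=="__main__":
    print(e,S,"L",L.round(3),"res",np.abs(A@L-y).max().round(4))
E
python3 kin.py
```

```text
0.009968890270605008 (-1, 1, -1, 1, -1, 1, -1) L [ 0.108  0.024  0.108  0.005  0.453 -0.001  0.473  0.019  0.302] res 0.0403
```

```bash
sed -i 's/for v in(\[1,0,0\],\[0,0,1\]):/for v in([1,0,0],[0,1,0],[0,0,1]):/; s/1e-5\*np.eye(9)/1e-6*np.eye(13)/' kin.py; python3 kin.py; python3 -c "
from kin import *
print((A@L-y).reshape(-1,3).round(3).tolist())"
```

```text
0.009968890270605008 (-1, 1, -1, 1, -1, 1, -1) L [ 0.132 -0.002 -0.021  0.132  0.001 -0.025  0.444  0.001 -0.     0.492
 -0.001  0.001  0.339] res 0.0046
[[0.0, -0.0, 0.001], [0.0, 0.001, -0.001], [-0.001, -0.001, -0.001], [0.002, -0.001, 0.003], [0.001, -0.005, 0.003], [-0.002, 0.005, -0.004], [0.0, 0.001, -0.001], [-0.0, 0.0, 0.0]]
```

```bash
cat > sim.py <<'E'
from kin import *
def jac(q):
    J=np.zeros((6,7));e=1e-5;p,o=fk(q)
    for i in range(7):
        d=q.copy();d[i]+=e;p2,o2=fk(d);J[:3,i]=(p2-p)/e;J[3:,i]=(o2*o.inv()).as_rotvec()/e
    return J
def go(q,P,R,n,k=.3,null=0,lam=.02):
    for _ in range(n):
        p,o=fk(q);v=np.r_[P-p,(R*o.inv()).as_rotvec()]*k
        m=max(1,np.linalg.norm(v[:3])/.0125,np.linalg.norm(v[3:])/.0375);v=v/m
        J=jac(q);q=q+J.T@np.linalg.solve(J@J.T+lam**2*np.eye(6),v)
        q=np.clip(q,lo,hi)
    return q
def rel(q,shift,rot): p,o=fk(q);return p+np.array(shift)*.1,Ro.from_rotvec(np.array(rot)*np.pi/3)*o
if __name__=="__main__":
    q=np.array([.97,-.28,-.91,2.14,-.46,.64,1.98])
    for s,t in(((-.45,.05,.65),(.216,.252,-.8)),((0,0,0),(.176,.207,-.656)),((.29,.035,0),(0,.016,0))):
        q=go(q,*rel(q,s,t),30);print(q.round(2),fk(q)[0].round(3))
    # feasible grasp postures
    az=np.radians(95.5);Z=np.array([0,0,-1.])
    for a in(az,az+np.pi):
        X=np.array([np.cos(a),np.sin(a),0]);R=Ro.from_matrix(np.c_[X,np.cross(Z,X),Z])
        for P in((.506,.0085,.29),(.53,.011,.057),(.397,.319,.075)):
            sols=[]
            for t in range(12):
                q0=np.random.default_rng(t).uniform(np.maximum(lo,-1.5),np.minimum(hi,1.8))
                s=least_squares(lambda q:np.r_[err(q,np.array(P),R),.002*(q-(lo+hi)/2)/(hi-lo)],q0,bounds=(lo,hi))
                if np.linalg.norm(err(s.x,np.array(P),R))<.003: sols.append(s.x.round(2).tolist())
            print(P,round(np.degrees(a)),len(sols),[list(x) for x in set(map(tuple,sols))][:3])
E
python3 sim.py
```

```text
[ 1.38 -0.46 -1.21  1.87 -0.4   1.18  1.05] [0.498 0.008 0.29 ]
[ 1.89 -0.5  -1.47  1.66 -0.53  1.51  0.5 ] [ 0.495 -0.021  0.309]
[ 2.03 -0.5  -1.47  1.59 -0.58  1.54  0.52] [ 0.513 -0.063  0.341]
(0.506, 0.0085, 0.29) 96 12 [[0.04, 0.05, -0.15, 1.68, 0.01, 1.42, -0.02], [0.03, 0.05, -0.15, 1.68, 0.01, 1.42, -0.02]]
(0.53, 0.011, 0.057) 96 12 [[0.13, 0.32, -0.27, 1.89, 0.1, 0.95, -0.09]]
(0.397, 0.319, 0.075) 96 12 [[-0.44, 0.26, -0.37, 1.93, 0.11, 0.98, -0.76]]
(0.506, 0.0085, 0.29) 276 0 []
(0.53, 0.011, 0.057) 276 11 [[-1.07, 0.63, 1.22, 1.95, -0.69, 1.06, -2.6], [-1.07, 0.63, 1.22, 1.95, -0.68, 1.06, -2.6], [0.91, 0.71, -1.29, 1.85, 0.74, 1.18, 2.6]]
(0.397, 0.319, 0.075) 276 5 [[-0.21, 0.3, -0.63, 1.91, 0.21, 0.99, 2.31]]
```

```bash
cat > search.py <<'E'
from sim import *
import warnings,time
q0=np.array([1.81,-.5,-1.47,1.68,-.51,1.5,.49])
az=np.radians(95.5);Z=np.array([0,0,-1.])
def RR(a,tilt,ta):
    X=np.array([np.cos(a),np.sin(a),0]);R=Ro.from_matrix(np.c_[X,np.cross(Z,X),Z])
    return Ro.from_rotvec(tilt*np.array([np.cos(ta),np.sin(ta),0]))*R
rng=np.random.default_rng(0);t0=time.time();best=[]
F=(np.array([.506,.0085,.29]),RR(az,0,0))
while time.time()-t0<150:
    n=rng.integers(1,3);W=[]
    for _ in range(n):
        W.append((np.array([rng.uniform(.38,.5),rng.uniform(-.25,.2),rng.uniform(.28,.42)]).round(2),np.radians(95.5+rng.choice([-60,-30,0,0,30,60])),rng.choice([0,0,.5,.9]),rng.choice(4)*np.pi/2))
    q=q0
    for P,a,t,ta in W: q=go(q,P,RR(a,t,ta),22)
    q=go(q,*F,25);e=np.linalg.norm(err(q,*F))
    best.append((abs(q[2])+20*e,e,q.round(2).tolist(),[(P.tolist(),round(np.degrees(a)),t,round(ta,2)) for P,a,t,ta in W]))
best.sort(key=lambda x:x[0]);print(len(best))
for b in best[:5]: print(b)
E
python3 search.py
```

```text
715
(np.float64(1.0008870273163628), np.float64(0.00039038484076710846), [0.82, 0.13, -0.99, 1.65, 0.11, 1.43, -0.08], [([0.39, 0.02, 0.39], 96, np.float64(0.5), 4.71), ([0.47, -0.16, 0.41], 126, np.float64(0.5), 1.57)])
(np.float64(1.030844543348862), np.float64(0.0006389955657257399), [0.85, 0.13, -1.02, 1.65, 0.11, 1.43, -0.09], [([0.42, -0.08, 0.37], 126, np.float64(0.9), 4.71), ([0.42, -0.22, 0.42], 126, np.float64(0.9), 1.57)])
(np.float64(1.0379195018165785), np.float64(0.0018431132657159746), [0.83, 0.13, -1.0, 1.65, 0.11, 1.43, -0.08], [([0.42, 0.01, 0.31], 126, np.float64(0.9), 4.71), ([0.48, -0.23, 0.28], 126, np.float64(0.0), 0.0)])
(np.float64(1.0444283384746629), np.float64(0.0006000951221313731), [0.86, 0.14, -1.03, 1.64, 0.12, 1.43, -0.09], [([0.43, 0.09, 0.38], 96, np.float64(0.5), 4.71), ([0.43, -0.2, 0.39], 126, np.float64(0.5), 1.57)])
(np.float64(1.0929999994492623), np.float64(0.0005131240323938906), [0.9, 0.15, -1.08, 1.64, 0.13, 1.43, -0.1], [([0.42, -0.12, 0.36], 96, np.float64(0.5), 4.71), ([0.39, -0.07, 0.31], 156, np.float64(0.9), 1.57)])
```

```bash
cat > plan.py <<'E'
from sim import *
from search_h import RR
q=np.array([1.81,-.5,-1.47,1.68,-.51,1.5,.49]);d=np.radians
for P,a,t,ta in(([.39,.02,.39],95.5,.5,-np.pi/2),([.47,-.16,.41],126,.5,np.pi/2),([.506,.0085,.29],95.5,0,0),([.506,.0085,.10],95.5,0,0),([.53,.011,.055],95.5,0,0),([.506,.0085,.25],95.5,0,0),([.397,.319,.2],97.4,0,0),([.397,.319,.08],97.4,0,0)):
    R=RR(d(a),t,ta);p,o=fk(q)
    print("shift",((np.array(P)-p)*10).round(2),"rot",((R*o.inv()).as_rotvec()/np.pi*3).round(3),end=" ")
    q=go(q,np.array(P),R,25);print(q.round(2),fk(q)[0].round(3))
E
cat > search_h.py <<'E'
from h import *
def RR(a,tilt=0,ta=0):
    X=np.array([np.cos(a),np.sin(a),0]);Z=np.array([0,0,-1.]);R=Ro.from_matrix(np.c_[X,np.cross(Z,X),Z])
    return Ro.from_rotvec(tilt*np.array([np.cos(ta),np.sin(ta),0]))*R
E
python3 plan.py
```

```text
shift [-0.99  0.08  0.88] rot [ 0.001 -0.451 -0.013] [ 1.14 -0.5  -0.63  2.04 -0.75  1.4   0.66] [ 0.405 -0.004  0.331]
shift [ 0.65 -1.56  0.79] rot [-0.242  0.698  0.66 ] [ 0.82  0.42 -0.91  1.19  0.26  2.06  0.52] [ 0.472 -0.143  0.397]
shift [ 0.34  1.51 -1.07] rot [-0.143 -0.348 -0.43 ] [ 0.8   0.12 -0.97  1.65  0.1   1.43 -0.08] [0.506 0.008 0.29 ]
shift [ 0.   0.  -1.9] rot [-0.    -0.001 -0.001] [ 0.71  0.33 -0.92  1.89  0.29  1.07 -0.23] [0.506 0.009 0.1  ]
shift [ 0.24  0.02 -0.45] rot [-0. -0. -0.] [ 0.63  0.44 -0.86  1.87  0.39  1.01 -0.3 ] [0.53  0.011 0.055]
shift [-0.24 -0.02  1.95] rot [ 0. -0. -0.] [ 0.79  0.15 -0.97  1.71  0.13  1.35 -0.1 ] [0.506 0.009 0.25 ]
shift [-1.09  3.1  -0.5 ] rot [-0.    -0.     0.032] [ 0.33  0.24 -1.16  1.79  0.22  1.27 -0.76] [0.404 0.297 0.204]
shift [-0.07  0.22 -1.24] rot [-0.     0.     0.002] [ 0.15  0.43 -1.06  1.9   0.42  1.07 -0.95] [0.397 0.319 0.08 ]
```

```bash

python3 -m inch '{"translation":[[-0.5,0.04,0.45],[-0.95,0.08,0.85],[-0.95,0.08,0.85],[-0.95,0.08,0.85],[-0.95,0.08,0.85],[-0.95,0.08,0.85]],"rot":[[0,-0.14,0],[0,-0.28,0],[0,-0.45,0],[0,-0.45,0],[0,-0.45,0],[0,-0.45,0]],"jaw":[87,87,87,87,87,87]}'
python3 - <<'E'
from search_h import *
s=r.read_state();o=Ro.from_quat(s["eef_rot"]);print((RR(np.radians(126),.5,np.pi/2)*o.inv()).as_rotvec()/np.pi*3,(np.array([.47,-.16,.41])-s["ee_pos"])*10,s["joint_positions"],s["time"])
E
```

```text
time: 11.2
ee_pos: [0.4157, 0.0209, 0.3699]
eef_rot: [0.664, 0.734, 0.068, 0.123]
ft_force: [-0.5, -0.5, 0.1]
width: 0.0867
[0.11745184 0.73833514 0.49938432] [ 0.54270653 -1.80913852  0.40139111] [ 0.87666407 -0.49554148 -0.73877451  1.87135819 -0.31162118  1.36471409
  0.27408425] 11.2
```

```bash
python3 - <<'E'
from sim import *
from search_h import RR
q0=np.array(r.read_state()["joint_positions"])
F=(np.array([.506,.0085,.29]),RR(np.radians(95.5)))
for W in([],[([.47,-.16,.41],126,.5)],[([.47,-.1,.4],95.5,.0)],[([.5,.02,.37],95.5,.3)]):
    q=q0
    for P,a,t in W: q=go(q,np.array(P),RR(np.radians(a),t,np.pi/2),25)
    q=go(q,*F,25);print(W,q.round(2),fk(q)[0].round(3))
p,o=fk(q0);print(((F[1]*o.inv()).as_rotvec()*3/np.pi).round(3),((F[0]-p)*10).round(2))
E
```

```text
[] [ 0.91  0.15 -1.09  1.64  0.13  1.43 -0.1 ] [0.506 0.009 0.29 ]
[([0.47, -0.16, 0.41], 126, 0.5)] [ 0.72  0.11 -0.88  1.65  0.08  1.43 -0.07] [0.506 0.008 0.29 ]
[([0.47, -0.1, 0.4], 95.5, 0.0)] [ 0.8   0.12 -0.97  1.65  0.1   1.43 -0.08] [0.506 0.008 0.29 ]
[([0.5, 0.02, 0.37], 95.5, 0.3)] [ 0.95  0.17 -1.15  1.64  0.15  1.43 -0.12] [0.506 0.009 0.29 ]
[ 0.062  0.264 -0.003] [ 0.87 -0.11 -0.83]
```

```bash

python3 -m inch '{"translation":[[0.2,-0.4,0.1],[0.4,-0.8,0.2],[0.55,-1,0.3],[0.55,-1,0.3],[0.55,-1,0.3]],"rot":[[0.02,0.1,0],[0.05,0.2,0],[0.062,0.264,0],[0.062,0.264,0],[0.062,0.264,0]],"jaw":[87,87,87,87,87]}'
python3 -m inch '{"translation":[[0.1,0.4,-0.2],[0.2,0.7,-0.6],[0.3,0.88,-0.9],[0.35,0.88,-0.9],[0.35,0.88,-0.9],[0.35,0.88,-0.9]],"rot":[[0,0,0],[0,0,0],[0,0,0],[0,0,0],[0,0,0],[0,0,0]],"jaw":[87,87,87,87,87,87]}'
python3 st.py;python3 cw.py '(-.040,0,.108)';python3 turn.py 95.5 '[.511,.009,.108]'
```

```text
time: 11.7
ee_pos: [0.4717, -0.0812, 0.3985]
eef_rot: [0.672, 0.741, 0.001, -0.003]
ft_force: [-0.4, 0.3, 0.3]
width: 0.0873
time: 12.3
ee_pos: [0.5069, 0.0062, 0.3098]
eef_rot: [0.672, 0.741, 0.001, -0.002]
ft_force: [0.6, 0.8, -0.4]
width: 0.0871
TCP carton [-0.0444 -0.0024  0.3098] tip [-0.0444 -0.0023  0.2988] z dir carton [-0.002  0.005 -1.   ] x [0.014 1.    0.005] J [0.84, 0.13, -1.01, 1.6, 0.11, 1.47, -0.08] F [ 0.6  0.8 -0.4] 12.3
[[0.5109 0.009  0.108 ]]
rot units [-0.004 -0.002 -0.001] shift [ 0.041  0.028 -2.018] TCP [0.5069 0.0062 0.3098] F [ 0.6  0.8 -0.4] w 0.0871 12.3
```

```bash

python3 -m inch '{"translation":[[0.04,0.03,-0.4],[0.04,0.03,-0.8],[0.04,0.03,-1],[0.04,0.03,-1],[0.04,0.03,-1]],"rot":[[0,0,0],[0,0,0],[0,0,0],[0,0,0],[0,0,0]],"jaw":[87,87,87,87,87]}'
python3 -m inch '{"translation":[[0,0,-0.4],[0,0,-0.8],[0,0,-1],[0,0,-1],[0,0,-1]],"rot":[[0,0,0],[0,0,0],[0,0,0],[0,0,0],[0,0,0]],"jaw":[87,87,87,87,87]}'
python3 st.py;python3 turn.py 95.5 '[.5315,.0125,.062]'
```

```text
time: 12.8
ee_pos: [0.5115, 0.0085, 0.2115]
eef_rot: [0.672, 0.74, 0.001, -0.002]
ft_force: [-0.2, -0.4, 0.1]
width: 0.087
time: 13.3
ee_pos: [0.5128, 0.0085, 0.1136]
eef_rot: [0.673, 0.74, 0.002, -0.001]
ft_force: [-0.0, -0.2, 0.2]
width: 0.0869
TCP carton [-0.0383 -0.0008  0.1136] tip [-0.0382 -0.0007  0.1026] z dir carton [ 0.002  0.004 -1.   ] x [0.016 1.    0.004] J [0.73, 0.33, -0.95, 1.86, 0.3, 1.1, -0.24] F [-0.  -0.2  0.2] 13.3
rot units [-0.004  0.002  0.001] shift [ 0.187  0.04  -0.516] TCP [0.5128 0.0085 0.1136] F [-0.  -0.2  0.2] w 0.0869 13.3
```

```bash

python3 -m inch '{"translation":[[0.1,0.02,0],[0.19,0.04,-0.05],[0.19,0.04,-0.2],[0.19,0.04,-0.4],[0.19,0.04,-0.52],[0.19,0.04,-0.52]],"rot":[[0,0,0],[0,0,0],[0,0,0],[0,0,0],[0,0,0],[0,0,0]],"jaw":[87,87,87,87,87,87]}'
python3 st.py
python3 - <<'E'
from bench import eyes
import cv2,numpy as np
a=cv2.resize(eyes.camera("scene")[70:220,240:430],(570,450),interpolation=cv2.INTER_CUBIC)
cv2.imwrite("pics/g1.png",a)
E
```

```text
time: 13.9
ee_pos: [0.5304, 0.0126, 0.0595]
eef_rot: [0.672, 0.74, 0.001, -0.002]
ft_force: [0.7, 0.3, -0.2]
width: 0.0869
TCP carton [-0.0203  0.0013  0.0595] tip [-0.0203  0.0014  0.0485] z dir carton [-0.001  0.005 -1.   ] x [0.016 1.    0.005] J [0.65, 0.45, -0.9, 1.86, 0.4, 1.03, -0.32] F [ 0.7  0.3 -0.2] 13.9
```

View pics/g1.png

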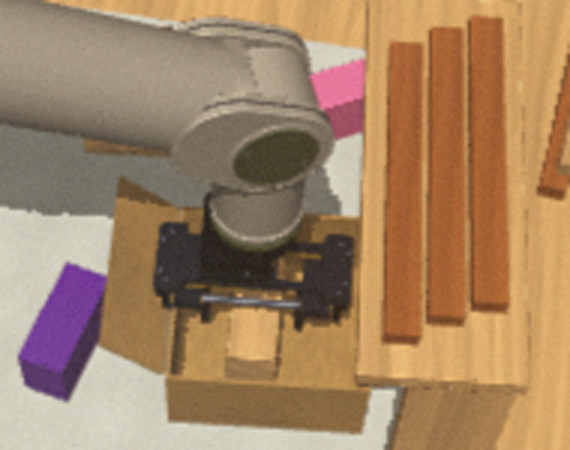

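The fingers straddle the pine block (g1, about (252,340)), and the forces are near zero. Closing, then a small lift to check the grip.

```bash

python3 -m inch '{"translation":[[0,0,0],[0,0,0],[0,0,0],[0,0,0],[0,0,0],[0,0,0],[0,0,0],[0,0,0]],"rot":[[0,0,0],[0,0,0],[0,0,0],[0,0,0],[0,0,0],[0,0,0],[0,0,0],[0,0,0]],"jaw":[40,40,40,40,40,40,40,40]}' 35
python3 -m inch '{"translation":[[0,0,0.1],[0,0,0.25],[-0.1,-0.01,0.4],[-0.2,-0.02,0.5],[-0.25,-0.03,0.6],[-0.25,-0.03,0.6]],"rot":[[0,0,0],[0,0,0],[0,0,0],[0,0,0],[0,0,0],[0,0,0]],"jaw":[40,40,40,40,40,40]}'
python3 st.py
```

```text
time: 14.75
ee_pos: [0.5314, 0.0127, 0.061]
eef_rot: [0.672, 0.74, 0.002, -0.001]
ft_force: [0.8, -0.5, 2.6]
width: 0.05
time: 15.35
ee_pos: [0.5069, 0.0095, 0.1228]
eef_rot: [0.673, 0.74, 0.002, -0.0]
ft_force: [-0.2, 0.1, -2.5]
width: 0.0499
TCP carton [-0.044   0.0008  0.1228] tip [-0.0439  0.0009  0.1118] z dir carton [ 0.003  0.003 -1.   ] x [0.016 1.    0.003] J [0.75, 0.31, -0.97, 1.87, 0.28, 1.11, -0.23] F [-0.2  0.1 -2.5] 15.35
```

Held: width 50 mm, −2.5 N load. Lifting clear and carrying to above the stop.

```bash

python3 -m inch '{"translation":[[0,0,0.4],[0,0,0.8],[-0.1,0,1],[-0.1,0,1]],"rot":[[0,0,0],[0,0,0],[0,0,0],[0,0,0]],"jaw":[40,40,40,40]}'
python3 -m inch '{"translation":[[0,0.1,0.2],[-0.15,0.4,0.3],[-0.3,0.7,0.3],[-0.35,0.95,0.3],[-0.35,0.95,0.3]],"rot":[[0,0,0],[0,0,0],[0,0,0],[0,0,0],[0,0,0]],"jaw":[40,40,40,40,40]}'
python3 -m inch '{"translation":[[-0.15,0.4,0],[-0.3,0.8,0],[-0.4,0.99,-0.2],[-0.4,0.99,-0.3],[-0.4,0.99,-0.3]],"rot":[[0,0,0],[0,0,0],[0,0,0],[0,0,0],[0,0,0]],"jaw":[40,40,40,40,40]}'
python3 st.py; python3 turn.py 97.4 '[.391,.305,.14]'
```

```text
time: 15.75
ee_pos: [0.498, 0.0098, 0.2255]
eef_rot: [0.672, 0.74, 0.003, 0.002]
ft_force: [-0.0, -0.7, -2.5]
width: 0.0494
time: 16.25
ee_pos: [0.4619, 0.1082, 0.2549]
eef_rot: [0.671, 0.742, 0.003, 0.002]
ft_force: [0.4, 0.4, -1.3]
width: 0.05
time: 16.75
ee_pos: [0.4214, 0.2062, 0.223]
eef_rot: [0.671, 0.742, 0.002, 0.001]
ft_force: [0.9, -1.2, -1.0]
width: 0.0499
TCP carton [-0.1071  0.2059  0.223 ] tip [-0.107   0.2059  0.212 ] z dir carton [ 0.004  0.001 -1.   ] x [0.01  1.    0.002] J [0.63, 0.09, -1.21, 1.83, 0.09, 1.28, -0.5] F [ 0.9 -1.2 -1. ] 16.75
rot units [-0.002  0.003  0.027] shift [-0.304  0.988 -0.83 ] TCP [0.4214 0.2062 0.223 ] F [ 0.9 -1.2 -1. ] w 0.0499 16.75
```

```bash

python3 -m inch '{"translation":[[-0.15,0.4,0],[-0.3,0.8,-0.2],[-0.3,0.98,-0.6],[-0.3,0.98,-0.83],[-0.3,0.98,-0.83]],"rot":[[0,0,0.027],[0,0,0.027],[0,0,0.027],[0,0,0.027],[0,0,0.027]],"jaw":[40,40,40,40,40]}'
python3 -m inch '{"translation":[[0,0,-0.2],[0,0,-0.4],[0,0,-0.5],[0,0,-0.5]],"rot":[[0,0,0],[0,0,0],[0,0,0],[0,0,0]],"jaw":[40,40,40,40]}'
python3 turn.py 97.4 '[.397,.319,.07]'
python3 - <<'E'
from bench import eyes
import cv2,numpy as np
a=cv2.resize(eyes.camera("scene")[60:160,250:350],(480,480),interpolation=cv2.INTER_CUBIC)
w=eyes.camera("top")[210:300,135:235];w=cv2.resize(w,(533,480),interpolation=cv2.INTER_CUBIC)[:,:310]
cv2.imwrite("pics/p1.png",np.hstack([a,w]))
E
```

```text
time: 17.25
ee_pos: [0.3908, 0.3023, 0.1371]
eef_rot: [0.66, 0.751, -0.001, -0.001]
ft_force: [0.2, -0.8, -1.3]
width: 0.0496
time: 17.65
ee_pos: [0.3914, 0.3013, 0.0871]
eef_rot: [0.661, 0.751, -0.001, -0.001]
ft_force: [0.7, -0.7, -0.8]
width: 0.0493
rot units [ 0.001 -0.002  0.002] shift [ 0.056  0.177 -0.171] TCP [0.3914 0.3013 0.0871] F [ 0.7 -0.7 -0.8] w 0.0493 17.65
```

View pics/p1.png

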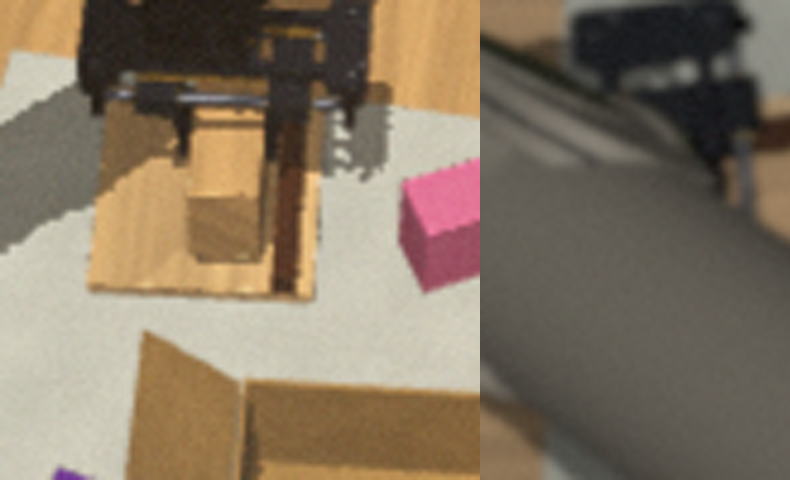

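```bash

python3 -m inch '{"translation":[[0,0,-0.1],[0,0,-0.17],[0,0,-0.17],[-0.01,0.07,-0.17],[-0.017,0.13,-0.17],[-0.017,0.13,-0.17]],"rot":[[0,0,0],[0,0,0],[0,0,0],[0,0,0],[0,0,0],[0,0,0]],"jaw":[40,40,40,40,40,40]}'
python3 turn.py 97.4 '[.397,.319,.07]'
python3 -m inch '{"translation":[[-0.002,0.02,0],[-0.004,0.04,0],[-0.004,0.04,0]],"rot":[[0,0,0],[0,0,0],[0,0,0]],"jaw":[40,40,40]}'
python3 turn.py 97.4 '[.397,.319,.07]'
```

```text
time: 18.35
ee_pos: [0.3896, 0.3169, 0.0717]
eef_rot: [0.66, 0.751, 0.0, -0.001]
ft_force: [-0.6, -1.0, -0.9]
width: 0.0504
rot units [-0.001 -0.    -0.   ] shift [ 0.074  0.021 -0.017] TCP [0.3896 0.3169 0.0717] F [-0.6 -1.  -0.9] w 0.0504 18.35
time: 18.65
ee_pos: [0.3897, 0.318, 0.0712]
eef_rot: [0.66, 0.751, -0.002, 0.001]
ft_force: [0.0, -11.5, 3.0]
width: 0.05
rot units [ 0.004 -0.001  0.001] shift [ 0.073  0.01  -0.012] TCP [0.3897 0.318  0.0712] F [  0.  -11.5   3. ] w 0.05 18.65
```

Short fence reached: −11.5 N in y, at y ≈ 0.318. Now towards the long fence.

```bash

python3 -m inch '{"translation":[[0.03,0.014,0],[0.06,0.018,0],[0.07,0.02,0],[0.07,0.02,0]],"rot":[[0,0,0],[0,0,0],[0,0,0],[0,0,0]],"jaw":[40,40,40,40]}'
python3 -m inch '{"translation":[[0.02,0.01,0],[0.03,0.01,0],[0.03,0.01,0]],"rot":[[0,0,0],[0,0,0],[0,0,0]],"jaw":[40,40,40]}'
python3 turn.py 97.4 '[.397,.319,.07]'
```

```text
time: 19.05
ee_pos: [0.3966, 0.3188, 0.0707]
eef_rot: [0.661, 0.751, -0.003, 0.001]
ft_force: [-0.7, -5.9, -1.7]
width: 0.0497
time: 19.35
ee_pos: [0.3973, 0.3189, 0.0702]
eef_rot: [0.66, 0.751, -0.006, 0.001]
ft_force: [-11.1, -8.6, 6.0]
width: 0.0496
rot units [ 0.01  -0.006  0.001] shift [-0.003  0.001 -0.002] TCP [0.3973 0.3189 0.0702] F [-11.1  -8.6   6. ] w 0.0496 19.35
```

```bash

python3 -m inch '{"translation":[[0.01,0.01,-0.015],[0.01,0.01,-0.03],[0.01,0.01,-0.03]],"rot":[[0.01,-0.006,0],[0.01,-0.006,0],[0.01,-0.006,0]],"jaw":[40,40,40]}'
python3 turn.py 97.4 '[.397,.319,.07]'
python3 -m inch '{"translation":[[0.025,0.02,-0.01],[0.025,0.02,-0.01],[0.025,0.02,-0.01],[0.025,0.02,-0.01]],"rot":[[0,0,0],[0,0,0],[0,0,0],[0,0,0]],"jaw":[40,40,40,40]}' 8
python3 turn.py 97.4 '[.397,.319,.07]'; python3 -c "
from bench import r;print(r.read_state()['torque'])"
```

```text
time: 19.65
ee_pos: [0.397, 0.3187, 0.0684]
eef_rot: [0.66, 0.751, -0.003, 0.001]
ft_force: [-14.0, -17.3, 33.1]
width: 0.0497
rot units [ 0.004 -0.002  0.001] shift [0.    0.003 0.016] TCP [0.397  0.3187 0.0684] F [-14.  -17.3  33.1] w 0.0497 19.65
time: 20.05
ee_pos: [0.3971, 0.3205, 0.0673]
eef_rot: [0.66, 0.751, -0.005, -0.0]
ft_force: [-10.1, -7.0, 8.8]
width: 0.0501
rot units [ 0.007 -0.006 -0.   ] shift [-0.001 -0.015  0.027] TCP [0.3971 0.3205 0.0673] F [-10.1  -7.    8.8] w 0.0501 20.05
[-1.5065998   2.59802133  0.06252086]
```

The block is down and touching both fences; under light grip the fingers slid along it. Releasing.

```bash

python3 -m inch '{"translation":[[0,0,0],[0,0,0],[0,0,0],[0,0,0],[0,0,0],[0,0,0],[0,0,0]],"rot":[[0,0,0],[0,0,0],[0,0,0],[0,0,0],[0,0,0],[0,0,0],[0,0,0]],"jaw":[60,80,87,87,87,87,87]}'
python3 -m inch '{"translation":[[0,0,0.1],[0,0,0.3],[0,0,0.6],[0,0,1],[0,0,1]],"rot":[[0,0,0],[0,0,0],[0,0,0],[0,0,0],[0,0,0]],"jaw":[87,87,87,87,87]}'
python3 -m inch '{"translation":[[0,-0.4,0.3],[0,-0.8,0.6],[0,-1,0.8],[0,-1,0.8]],"rot":[[0,0,0],[0,0,0],[0,0,0],[0,0,0]],"jaw":[87,87,87,87]}'
python3 -m inch '{"translation":[[0,-0.5,0.1],[0,-0.9,0.1],[0,-1,0.1]],"rot":[[0,0,0],[0,0,0],[0,0,0]],"jaw":[87,87,87]}'
python3 -m inch '{"translation":[[-0.1,-0.5,0],[-0.1,-1,0],[-0.1,-1,0]],"rot":[[0,0,0],[0,0,0],[0,0,0]],"jaw":[87,87,87]}'
python3 st.py
python3 - <<'E'
from bench import eyes
import cv2,numpy as np
s=eyes.camera("scene");t=eyes.camera("top")
cv2.imwrite("pics/s9.png",s);cv2.imwrite("pics/t9.png",t)
a=cv2.resize(s[60:210,240:380],(448,480),interpolation=cv2.INTER_CUBIC);b=cv2.resize(t[212:302,140:236],(340,319),interpolation=cv2.INTER_CUBIC)
b=np.vstack([b,np.zeros((161,340,3),np.uint8)])
cv2.imwrite("pics/e1.png",np.hstack([a,b]))
E
```

```text
time: 20.75
ee_pos: [0.3972, 0.3205, 0.0673]
eef_rot: [0.66, 0.751, -0.005, -0.0]
ft_force: [0.7, -0.3, 0.3]
width: 0.0859
time: 21.25
ee_pos: [0.3986, 0.3228, 0.1724]
eef_rot: [0.66, 0.751, -0.001, 0.001]
ft_force: [0.1, 0.8, -1.1]
width: 0.0867
time: 21.65
ee_pos: [0.4015, 0.2181, 0.2554]
eef_rot: [0.663, 0.749, -0.001, 0.005]
ft_force: [0.6, -0.1, -0.2]
width: 0.0869
time: 21.95
ee_pos: [0.4016, 0.1135, 0.2653]
eef_rot: [0.665, 0.746, -0.001, 0.006]
ft_force: [0.8, -0.7, -0.3]
width: 0.0867
time: 22.25
ee_pos: [0.3908, 0.0091, 0.2644]
eef_rot: [0.668, 0.744, -0.002, 0.005]
ft_force: [0.1, 0.2, -0.3]
width: 0.0871
TCP carton [-0.1594  0.0135  0.2644] tip [-0.1594  0.0133  0.2534] z dir carton [ 0.004 -0.01  -1.   ] x [ 0.003  1.    -0.01 ] J [0.88, -0.26, -0.86, 1.93, -0.19, 1.38, 0.19] F [ 0.1  0.2 -0.3] 22.25
```

View pics/e1.png

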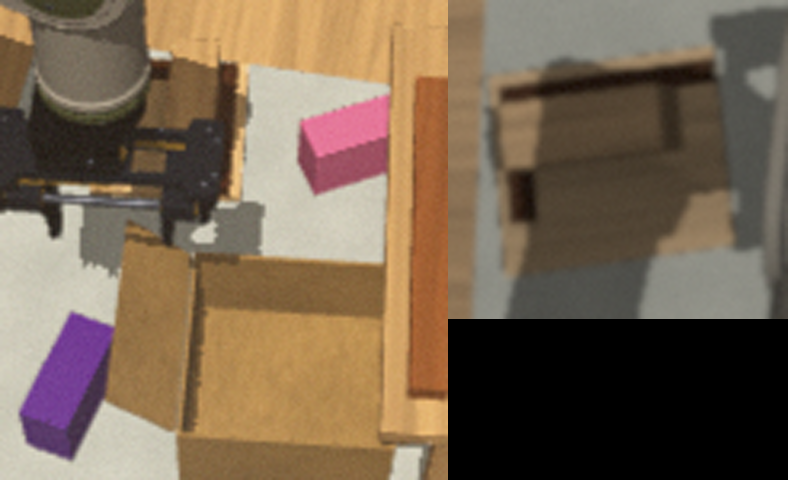

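The block appears seated against both fences in the top view, but the arm's shadow covers it. I'll move the arm away and take a last, clearer look, and check that the bystanders haven't moved.

```bash

python3 -m inch '{"translation":[[0,-0.5,0],[0,-1,0.1],[0,-1,0.1]],"rot":[[0,0,0],[0,0,0],[0,0,0]],"jaw":[87,87,87]}'
python3 -m inch '{"translation":[[0,-0.5,0],[0,-1,0],[0,-1,0]],"rot":[[0,0,0],[0,0,0],[0,0,0]],"jaw":[87,87,87]}'
python3 -m inch '{"translation":[[0,-0.5,0],[0,-1,0],[0,-1,0]],"rot":[[0,0,0],[0,0,0],[0,0,0]],"jaw":[87,87,87]}'
python3 st.py
python3 - <<'E'
from h import *
s=eyes.camera("scene");t=eyes.camera("top");cv2.imwrite("pics/s9.png",s);cv2.imwrite("pics/t9.png",t)
z=lambda i,y0,y1,x0,x1,k:cv2.resize(i[y0:y1,x0:x1],None,fx=k,fy=k,interpolation=cv2.INTER_CUBIC)
a=z(s,65,137,255,330,5);b=z(t,220,292,145,225,5);c=z(t,110,236,145,435,2.6)
row=np.hstack([a,b]);c=cv2.resize(c,(row.shape[1],238))
cv2.imwrite("pics/e2.png",np.vstack([row,c]))
for n,i in(("top",t),("scene",s)):
    o=cv2.imread(f"pics/{n}0.png")
    for nm,(y0,y1,x0,x1) in {"top":{"cork":(165,200,388,438),"tub":(222,280,378,438)},"scene":{"cork":(258,312,298,338),"tub":(232,290,226,282)}}[n].items():
        sh,resp=cv2.phaseCorrelate(np.float32(cv2.cvtColor(o[y0:y1,x0:x1],6)),np.float32(cv2.cvtColor(i[y0:y1,x0:x1],6)));print(n,nm,np.round(sh,2),round(resp,2))
E
```

```text
time: 22.65
ee_pos: [0.3916, -0.0901, 0.2748]
eef_rot: [0.668, 0.745, -0.001, 0.005]
ft_force: [0.3, 0.8, 0.6]
width: 0.0871
time: 22.95
ee_pos: [0.3914, -0.1937, 0.2739]
eef_rot: [0.669, 0.743, -0.001, 0.004]
ft_force: [0.2, 0.0, -0.9]
width: 0.0871
time: 23.25
ee_pos: [0.3912, -0.2974, 0.2726]
eef_rot: [0.671, 0.742, -0.001, 0.003]
ft_force: [0.3, 0.1, -0.1]
width: 0.087
TCP carton [-0.1931 -0.2912  0.2726] tip [-0.1931 -0.2913  0.2616] z dir carton [ 0.003 -0.007 -1.   ] x [ 0.011  1.    -0.007] J [1.09, 0.04, -0.54, 1.72, 0.03, 1.37, 0.64] F [ 0.3  0.1 -0.1] 23.25
top cork [ 0.09 -0.07] 0.96
top tub [-0.21  0.01] 0.4
scene cork [-0.01  0.01] 0.94
scene tub [-0.24  0.79] 0.51
```

View pics/e2.png

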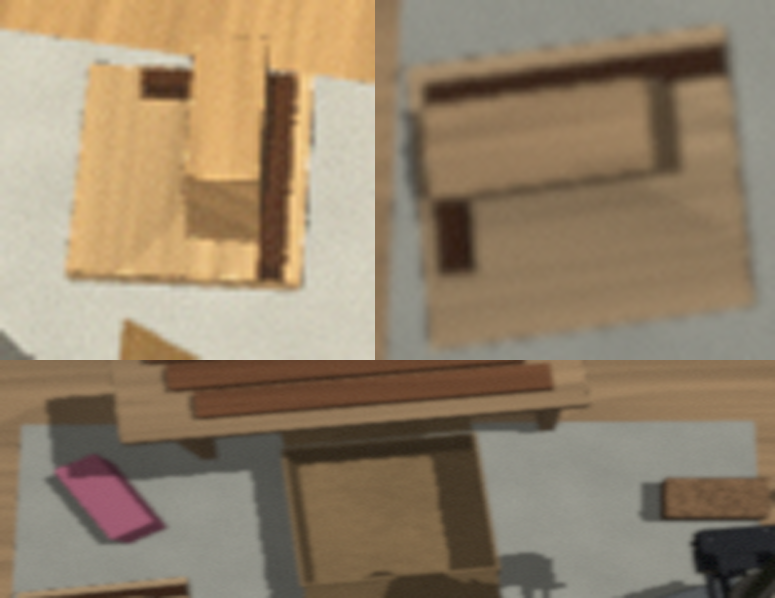

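```bash
python3 - <<'E'
from h import *
o=np.array([[190,177],[264,182],[186,235],[259,241]])/5+[255,65]-.4
L=[(-.025,-.06,.082),(.025,-.06,.082),(-.025,-.06,.012),(.025,-.06,.012)]
t=np.array([[424,103],[650,80],[655,172],[430,200]])/1.
t=(t-[375,0])/5+[145,220]-.4
M=[(.025,.06,.082),(.025,-.06,.082),(-.025,-.06,.082),(-.025,.06,.082)]
f=lambda p:np.concatenate([(proj("scene",T(p,L))-o).ravel(),(proj("top",T(p,M))-t).ravel()])
s=least_squares(f,[.397,.319,.13],loss="soft_l1");print(s.x.round(4),np.degrees(s.x[2]),f(s.x).reshape(-1,2).round(1).tolist())
E
```

```text
[0.398 0.318 0.124] 7.103960363457509 [[-1.8, -0.5], [-1.4, -0.8], [-0.3, 0.7], [-0.2, 0.2], [-0.2, 0.2], [-0.6, -1.2], [0.2, -1.0], [0.2, -0.6]]
```

The fitted block pose, (0.398, 0.318) with yaw 7.1°, agrees with the expected (0.397, 0.319) and 7.2–7.8° within measuring error. Handing in.

```bash
python3 -c "
from bench import r;print(r.close_job())"
```

```text
the job is handed in; nothing more can be done
None
```

I folded both carton flaps outwards, then lifted the pine block out, laid it in the corner stop and let go. The job was handed in at about 23 s, with the arm clear of everything.

- **Flaps:** The near flap was pushed to its stop at about 2.4. The far flap went to about 2.3 rad, worked out from the fingertip position. I saw it folded outwards in the wrist view, but did not measure its final angle.
- **Block:** Before release it pressed on both fences and the base with about 10–30 N. A picture fit after release gives (0.398, 0.318), yaw 7.1°. The target was (0.397, 0.319) with yaw 7.2–7.8°, so they agree to about 1 mm and half a degree, and the block looks flush in both fixed views.
- **Bystanders:** The cork block has not moved (image shift under 0.1 px). The tub check was inconclusive, with a shift up to 0.8 px at weak correlation, probably because the arm and its shadow were over it. The arm never went near the tub at its height.
- **Forces:** I saw no sign of contact with the shelf. The highest wrist force I read was about 40 N, when setting the block down.
- **Trouble on the way:** While turning for the grasp the arm ran up against the limits of joints 2 and 3. I freed it with a detour through free space, at no risk to the scene, and it read at those limits but not past them.

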